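Put the gauge kit away: stack the cases, hang the dial plates

TASK

Put the gauge kit away: stack all the wooden gauge cases lying on the bench on the board, flat, centred, long sides along the board's long side, largest at the bottom, each one smaller than the one below and resting on it over its whole base. Take each dial plate out of the wooden holder and hang it by its opening on a hook of the stand, one plate to a hook, with the graduated dial face pointing outward, the way the hook points. Do not knock over the oil bottle, and leave everything at rest.

Things in the scene. Friction and masses are not known exactly. Their poses are not given: they have to be found in the camera images.
- board: low plywood board with a cork top on the bench, 110 x 164 x 12 mm (its x, y, z), fixed; origin at the centre of its underside, its top face is 12 mm above that; long side along its y axis. The cases are stacked on it. Behind it two microscope heads overhang the back of the bench (from x = 0.73 m back, 0.25 m and more up).
- case_a_mid (a point): the largest of up to four closed wooden gauge cases with flat tops and brass clasps, 66 x 124 x 28 mm (x, y, z), a rigid box; point at its centre, half-way up; z axis up, long side along y; always present.
- case_b_mid (a point): the second of up to four closed wooden gauge cases with flat tops and brass clasps, 53 x 104 x 26 mm (x, y, z), a rigid box; point at its centre, half-way up; z axis up, long side along y; may be absent. Each case is 13 mm narrower and 20 mm shorter than the next larger.
- case_c_mid (a point): the third of up to four closed wooden gauge cases with flat tops and brass clasps, 40 x 84 x 24 mm (x, y, z), a rigid box; point at its centre, half-way up; z axis up, long side along y; may be absent. Each case is 13 mm narrower and 20 mm shorter than the next larger.
- case_d_mid (a point): the smallest of up to four closed wooden gauge cases with flat tops and brass clasps, 27 x 64 x 22 mm (x, y, z), a rigid box; point at its centre, half-way up; z axis up, long side along y; may be absent. Each case is 13 mm narrower and 20 mm shorter than the next larger.
- hook_1_root (a point): left hook of the fixed two-hook stand: the point on the arm's axis where the level round arm (8 mm diameter) leaves its post (14 mm diameter, ends level with the arm). The two hooks are 120 mm apart. Axes as hook_stand.
- hook_1_tip (a point): outer end of the same arm: a point on the arm's axis line, 95 mm along -x of the stand from the root; over the last 8 mm the arm bends up and its end stands 12 mm above the arm's axis. Outward is from root to tip.
- hook_2_root (a point): right hook of the fixed two-hook stand: the point on the arm's axis where the level round arm (8 mm diameter) leaves its post (14 mm diameter, ends level with the arm). The two hooks are 120 mm apart. Axes as hook_stand.
- hook_2_tip (a point): outer end of the same arm: a point on the arm's axis line, 95 mm along -x of the stand from the root; over the last 8 mm the arm bends up and its end stands 12 mm above the arm's axis. Outward is from root to tip.
- hook_stand: fixed steel stand with two hooks, each at the top of a post 150 mm above the bench; origin at bench height, midway between the posts; its -x axis is the way the hooks point (outward), its y axis runs from the right hook to the left. Its foot, 12 mm high, reaches 60 mm outward.
- holder: fixed light-wood holder, 90 x 184 x 36 mm (x, y, z), with three upright slots in a row along its y axis, 60 mm apart, each 11 mm wide with its floor 10 mm above the bench; the dial plates stand in the slots. Origin at the centre of its underside.
- plate_1_mid (a point): aluminium dial plate (may be absent; all alike) upright in a holder slot, face to either end of the holder; 8 mm thick (x), 143 tall (z). Point at its centre, z up. White graduated dial face looks along -x, back plain. Body 76 mm wide (y), 68 high; above it an opening through the plate 26 wide, 30 high, centred 11.5 mm above the point; above that a grip tab 50 wide, from 26.5 to 71.5 mm above the point
- plate_2_mid (a point): aluminium dial plate (may be absent; all alike) upright in a holder slot, face to either end of the holder; 8 mm thick (x), 143 tall (z). Point at its centre, z up. White graduated dial face looks along -x, back plain. Body 76 mm wide (y), 68 high; above it an opening through the plate 26 wide, 30 high, centred 11.5 mm above the point; above that a grip tab 50 wide, from 26.5 to 71.5 mm above the point
- plate_3_mid (a point): aluminium dial plate (may be absent; all alike) upright in a holder slot, face to either end of the holder; 8 mm thick (x), 143 tall (z). Point at its centre, z up. White graduated dial face looks along -x, back plain. Body 76 mm wide (y), 68 high; above it an opening through the plate 26 wide, 30 high, centred 11.5 mm above the point; above that a grip tab 50 wide, from 26.5 to 71.5 mm above the point
- oil_bottle_1: slim oil bottle, 32 mm diameter, 97 mm high, standing loose at the back of the bench; origin at the centre of its underside. A bystander.
Not all that is in view belongs to the job. What is shaped like the part that bears plate_1_mid but orange is not meant.

How it is judged (in metres and radians):
At the end, for the whole second after the job is handed in: Largest case flat on the board, within 18 mm of centre and 0.2 rad; each other case level on top of all larger ones, base within their outlines, within 0.15 rad. Each plate hangs by its opening on a hook of its own, upright within 0.2 rad, dial toward the hook tip within 0.4 rad. All at rest (x of case_a_mid in the frame of board between -0.018 and 0.018 m and y of case_a_mid in the frame of board between -0.018 and 0.018 m and z of case_a_mid in the frame of board between 0.022 and 0.03 m and angle between the y axis of case_a_mid and the y axis of board, either way round below 0.2 rad and angle between each of case_a_mid, case_b_mid, case_c_mid, case_d_mid's own z axis and vertical below 0.1 rad and x of case_b_mid in the frame of case_a_mid between -0.007 and 0.007 m and y of case_b_mid in the frame of case_a_mid between -0.0105 and 0.0105 m and z of case_b_mid in the frame of case_a_mid above 0.023 m and angle between the y axis of case_a_mid and the y axis of case_b_mid, either way round below 0.15 rad and x of case_c_mid in the frame of case_a_mid between -0.0135 and 0.0135 m and y of case_c_mid in the frame of case_a_mid between -0.0205 and 0.0205 m and z of case_c_mid in the frame of case_a_mid above 0.022 m and angle between the y axis of each of case_a_mid, case_b_mid and the y axis of case_c_mid, either way round below 0.15 rad and x of case_d_mid in the frame of case_a_mid between -0.02 and 0.02 m and y of case_d_mid in the frame of case_a_mid between -0.0305 and 0.0305 m and z of case_d_mid in the frame of case_a_mid above 0.021 m and angle between the y axis of each of case_a_mid, case_b_mid, case_c_mid and the y axis of case_d_mid, either way round below 0.15 rad and x of case_c_mid in the frame of case_b_mid between -0.007 and 0.007 m and y of case_c_mid in the frame of case_b_mid between -0.0105 and 0.0105 m and z of case_c_mid in the frame of case_b_mid above 0.021 m and x of case_d_mid in the frame of case_b_mid between -0.0135 and 0.0135 m and y of case_d_mid in the frame of case_b_mid between -0.0205 and 0.0205 m and z of case_d_mid in the frame of case_b_mid above 0.02 m and x of case_d_mid in the frame of case_c_mid between -0.007 and 0.007 m and y of case_d_mid in the frame of case_c_mid between -0.0105 and 0.0105 m and z of case_d_mid in the frame of case_c_mid above 0.019 m and ((x of hook_1_tip in the frame of plate_1_mid below -0.006 m and x of hook_1_root in the frame of plate_1_mid above 0.006 m and y of hook_1_tip in the frame of plate_1_mid between -0.03 and 0.03 m and z of hook_1_tip in the frame of plate_1_mid between -0.015 and 0.032 m and y of hook_1_root in the frame of plate_1_mid between -0.03 and 0.03 m and z of hook_1_root in the frame of plate_1_mid between -0.005 and 0.032 m and angle between the x axis of plate_1_mid and the x axis of hook_stand, either way round below 0.4 rad) or (x of hook_2_tip in the frame of plate_1_mid below -0.006 m and x of hook_2_root in the frame of plate_1_mid above 0.006 m and y of hook_2_tip in the frame of plate_1_mid between -0.03 and 0.03 m and z of hook_2_tip in the frame of plate_1_mid between -0.015 and 0.032 m and y of hook_2_root in the frame of plate_1_mid between -0.03 and 0.03 m and z of hook_2_root in the frame of plate_1_mid between -0.005 and 0.032 m and angle between the x axis of plate_1_mid and the x axis of hook_stand, either way round below 0.4 rad)) and angle between each of plate_1_mid, plate_2_mid, plate_3_mid's own z axis and vertical below 0.2 rad and ((x of hook_1_tip in the frame of plate_2_mid below -0.006 m and x of hook_1_root in the frame of plate_2_mid above 0.006 m and y of hook_1_tip in the frame of plate_2_mid between -0.03 and 0.03 m and z of hook_1_tip in the frame of plate_2_mid between -0.015 and 0.032 m and y of hook_1_root in the frame of plate_2_mid between -0.03 and 0.03 m and z of hook_1_root in the frame of plate_2_mid between -0.005 and 0.032 m and angle between the x axis of plate_2_mid and the x axis of hook_stand, either way round below 0.4 rad) or (x of hook_2_tip in the frame of plate_2_mid below -0.006 m and x of hook_2_root in the frame of plate_2_mid above 0.006 m and y of hook_2_tip in the frame of plate_2_mid between -0.03 and 0.03 m and z of hook_2_tip in the frame of plate_2_mid between -0.015 and 0.032 m and y of hook_2_root in the frame of plate_2_mid between -0.03 and 0.03 m and z of hook_2_root in the frame of plate_2_mid between -0.005 and 0.032 m and angle between the x axis of plate_2_mid and the x axis of hook_stand, either way round below 0.4 rad)) and ((x of hook_1_tip in the frame of plate_3_mid below -0.006 m and x of hook_1_root in the frame of plate_3_mid above 0.006 m and y of hook_1_tip in the frame of plate_3_mid between -0.03 and 0.03 m and z of hook_1_tip in the frame of plate_3_mid between -0.015 and 0.032 m and y of hook_1_root in the frame of plate_3_mid between -0.03 and 0.03 m and z of hook_1_root in the frame of plate_3_mid between -0.005 and 0.032 m and angle between the x axis of plate_3_mid and the x axis of hook_stand, either way round below 0.4 rad) or (x of hook_2_tip in the frame of plate_3_mid below -0.006 m and x of hook_2_root in the frame of plate_3_mid above 0.006 m and y of hook_2_tip in the frame of plate_3_mid between -0.03 and 0.03 m and z of hook_2_tip in the frame of plate_3_mid between -0.015 and 0.032 m and y of hook_2_root in the frame of plate_3_mid between -0.03 and 0.03 m and z of hook_2_root in the frame of plate_3_mid between -0.005 and 0.032 m and angle between the x axis of plate_3_mid and the x axis of hook_stand, either way round below 0.4 rad)) and distance between plate_1_mid and plate_2_mid above 0.07 m and distance between each of plate_1_mid, plate_2_mid and plate_3_mid above 0.07 m and linear speed of each of case_a, case_b, case_c, case_d, plate_1, plate_2, plate_3 below 0.02 m/s); the robot touches nothing.
It fails at once if the oil bottle is knocked over (angle between oil_bottle_1's own z axis and vertical above 0.6 rad).
Of case_b, case_c, case_d only 2 to 3 are there at a start; the rules pass over those that are not, and their reading is None.
Of plate_1, plate_2, plate_3 only 1 to 2 are there at a start; the rules pass over those that are not, and their reading is None.
At some moment in a run one of case_a may be knocked a few centimetres aside while the robot is not near it.
It also fails if it takes over 210 s, if anything falls off the work surface, if the arm or the gripper's body presses on something with over 40 N, if the wrist force passes 120 N, or if a joint passes its speed limit or range.

ROBOT

A 6-joint arm with a two-finger parallel gripper is mounted at the origin on a cart in front of the work surface, level with it; the furniture and walls round the work are solid. World frame = base frame: x ahead of the robot, y to its left, z up, the work surface at z = 0. Lengths are in m, angles in degrees, forces in N, time in s.
With the tool pointing down it reaches from about 0.4 to 0.825 m from the base axis. Payload 7 kg.
Tool frame: the origin (TCP) lies midway between the tips of the shut fingers; the grasp point (between the pads) lies ctrl.tcp_to_grasp behind it (ctrl.tcp_to_grasp is the distance from the TCP to the grasp point, in m); z points along the fingers, y is the line along which they close (so a half turn about z gives the same grasp; the last joint's range is limited). The gripper opens to 88 mm and grips with 3 to 60 N. Pads are 19 mm wide; open, the fingers measure 130 mm over their backs; the gripper's body (78 mm by 193 mm) begins 47 mm behind the grasp point.
Start: joints at [-60.441, 20.546, 0.682, 0, -70.136, -16.507], TCP at [0.152, -0.658, 0.227] pointing down, gripper open.
Joint ranges: [-176.03, 176.03], [-82.01, 121.73], [-58.28, 71.71], [-173.87, 95.51], [-174.79, -0.11], [-173.66, 173.66]. Speed limits (degrees/s): [136.94, 136.94, 172.46, 180, 180, 180].

INTERFACE

Orientations are given as [roll, pitch, yaw] about the fixed x, y, z axes, in that order (R = Rz(yaw) Ry(pitch) Rx(roll)).
In Python, from plant import ctrl, imaging, close_job gives the robot as it stands.
- The arm moves only by the shell command python3 -m crank 'ROWS'. ROWS is JSON, a list of rows, each a list of 3 entries, a list of its own where there are three numbers: the shift along the world's x, y, z in m, then the turn, a rotation vector about the world's x, y, z in degrees, then the opening, from -1 (shut) to 1 (fully open), so that 0 is half open. A call has 1 to 12 rows; each row shifts and turns the commanded pose from where the row before left it; what a row does not reach is not made up. A row lasts 1/10 s, in which the tool goes at most 50 mm and 8.59 degrees, less where a joint would pass 70% of its speed; a pose out of reach is approached as far as the arm can. A call is refused whole if a number of a shift passes 0.05 or a number of a turn 8.59, either way. A call with a gripper value outside its range is refused whole. The fingers move at their own pace and stop on an object; the grip force is fixed at half the most. Time passes only in rows, so rows that do not move let the fingers close. It gives the time, the measured TCP pose, the force, the opening and the grip force at its end, in the units of the state.
- ctrl.get_obs(): the state, without advancing time (a new reading comes with each control period).
- imaging.snapshot(name): name is "scene" or "top"; returns (picture, depth): 384x512x3 uint8, blue, green, red; 384x512 float32, m along the optical axis (not along the pixel's ray), 0 where there is no reading.
- imaging.camera_model(name): a dict with "mtx" (3x3 intrinsics, pixels), "R" (3x3) and "t" (3): a world point X has camera coordinates R X + t. Camera axes: x right, y down, z forward; pixel columns grow to the right and rows downward; lengths in m; the calibration is good to about 2 mm. A picture is of the moment at which its call begins. camera_model takes no time and is no camera call.
- close_job(): hands the job in; it is judged then, once.
The state is a dict: "clock": time; "joint_pos": joint angles; "qvel": joint speeds; "tau": joint torques, N m; "tool_pos": TCP position; "orientation": TCP orientation; "force": force on the tool from outside, world axes, zero at the start; "moment": the same for the moment, N m; "opening": finger opening in m; "gripper_force": force on a finger pad.
Only numpy, scipy, OpenCV 4.12 (cv2) and the standard library are available. Lean on these libraries where they do the work, as an engineer would, in place of code of your own. Each camera call takes 0.05 s, during which the arm holds its last target. There are 200 camera calls.

## Working session

There is one attempt and no reset: what is moved stays moved. The work goes in short steps, Python scripts to look and compute and a shell command to move; the robot and the scene stay as the last step left them, time stands still between calls to the robot, and variables do not carry over. Pictures are saved under pics/ and viewed, at most 14 in all, crops included, and the job is handed in when it is done.

```bash
ls; mkdir -p pics; cat > h.py <<'E'
import numpy as np, cv2
from plant import ctrl, imaging
def cloud(name):
    p,d=imaging.snapshot(name); m=imaging.camera_model(name)
    K=np.array(m["mtx"]);R=np.array(m["R"]);t=np.array(m["t"])
    v,u=np.mgrid[0:384,0:512]
    c=np.stack([(u-K[0,2])/K[0,0]*d,(v-K[1,2])/K[1,1]*d,d],-1)
    W=(c-t)@R
    W[d<=0]=np.nan
    return p,W
E
python3 - <<'E'
from h import *
for n in("scene","top"):
    p,W=cloud(n); cv2.imwrite(f"pics/{n}0.png",cv2.resize(p,(800,600))); np.save(f"{n}0.npy",W); cv2.imwrite(f"{n}0.png",p)
    m=imaging.camera_model(n); print(n,-np.array(m["R"]).T@np.array(m["t"]),np.array(m["R"])[2])
o=ctrl.get_obs();print(o, ctrl.tcp_to_grasp)
E
```

```text
pics
scene [-0.17578609  0.6158076   1.29212272] [ 0.49557439 -0.38559002 -0.77828424]
top [0.46448335 0.0391304  1.67598413] [ 0.06293499 -0.01407834 -0.99791833]
{'clock': 0.1, 'joint_pos': array([-6.04411274e+01,  2.05874377e+01,  6.39033812e-01, -1.81999271e-02,
       -7.01364324e+01, -1.65074710e+01]), 'qvel': array([ 0.01712703, -0.15855976,  0.14142413,  0.02770544,  0.07067141,
       -0.02088976]), 'tau': array([-1.80111580e-03, -5.84161270e+01,  2.93752635e+01,  7.01556846e+00,
        1.02214603e-02, -5.90056379e-05]), 'tool_pos': array([ 0.15231336, -0.6571359 ,  0.2257138 ]), 'orientation': array([ 1.79913799e+02, -7.70285737e-03, -1.66954789e+02]), 'force': array([-0.01956843,  0.56602547,  0.2618559 ]), 'moment': array([ 0.03727169, -0.02472763,  0.00314921]), 'gripper_force': 0.0, 'opening': 0.08740110825729466} 0.0188
```

View pics/scene0.png

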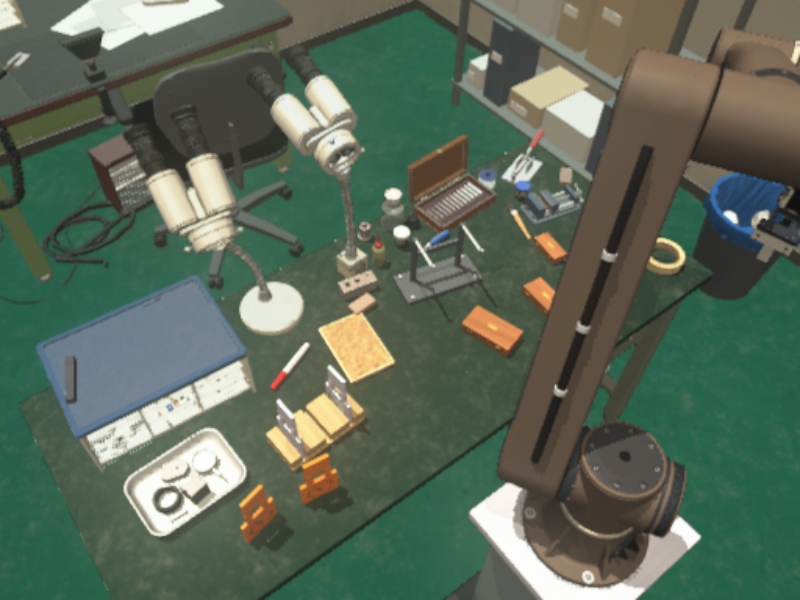

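View pics/top0.png

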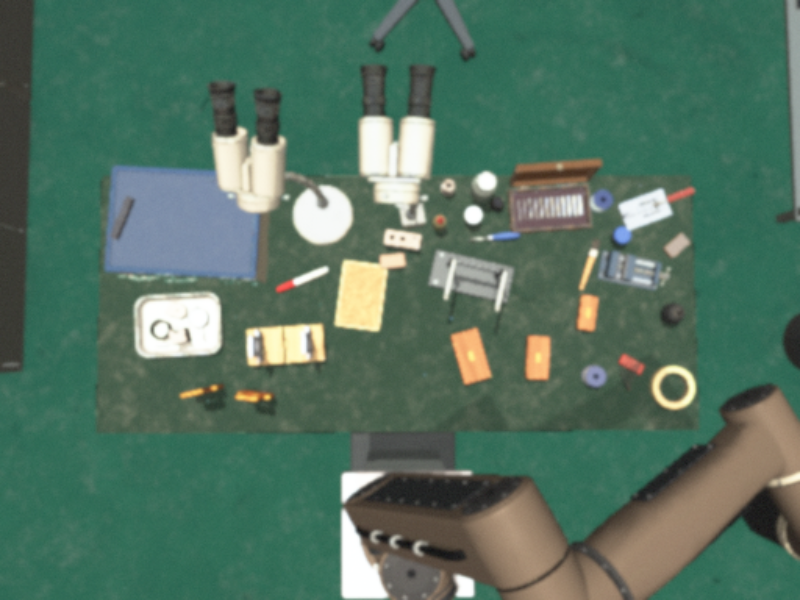

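The scene picture shows the board at (356,347), the holder at (315,428) with two plates, the stand at (438,275) and cases at (492,330), (543,292) and (550,247). There are two orange look-alike plates at (258,513) and (320,478). In the top picture the cases are at (471,356), (538,357) and (588,313), the board is at (361,295), the stand at (472,275) and the holder at (286,345).

```bash
python3 - <<'E'
from h import *
W=np.load("top0.npy"); p=cv2.imread("top0.png")
s=.64
def fit(name,c,r,zlo,zhi):
    u,v=int(c[0]*s),int(c[1]*s); r=int(r*s)
    P=W[v-r:v+r,u-r:u+r].reshape(-1,3); P=P[(P[:,2]>zlo)&(P[:,2]<zhi)]
    q=P[:,:2].astype(np.float32)
    (cx,cy),(w,h),a=cv2.minAreaRect(q)
    print(name,len(P),"z",np.median(P[:,2]).round(4),"c",round(cx,4),round(cy,4),"size",round(w,4),round(h,4),"ang",round(a,1))
fit("c1",(471,356),42,.018,.05)
fit("c2",(538,357),35,.015,.05)
fit("c3",(588,313),30,.012,.05)
fit("red",(631,363),20,.008,.05)
fit("blk1",(402,240),24,.012,.06)
fit("blk2",(393,261),15,.008,.06)
fit("board",(361,295),50,.006,.02)
fit("holder",(286,345),55,.025,.045)
fit("standtop",(475,278),60,.11,.2)
fit("foot",(472,275),60,.007,.03)
fit("plates",(286,345),60,.08,.2)
fit("p1",(256,345),24,.1,.2)
fit("p2",(307,345),24,.1,.2)
fit("bottle",(440,222),14,.03,.2)
fit("m1",(448,187),12,.03,.3)
S=cv2.imread("scene0.png")
a=cv2.resize(S[170:330,160:260],(500,800))[:600]
a=cv2.resize(S[195:310,160:245],(443,600))
b=cv2.resize(p[190:250,120:240],(800,400))
cv2.imwrite("pics/holdercrop.png",a)
b=np.vstack([cv2.resize(S[120:225,225:385],(800,525))])
cv2.imwrite("pics/standcrop.png",b)
E
```

```text
c1 559 z 0.0284 c 0.4397 -0.1588 size 0.1244 0.0676 ang 16.2
c2 388 z 0.0261 c 0.4277 -0.3244 size 0.0553 0.1172 ang 87.8
c3 242 z 0.0247 c 0.5517 -0.4308 size 0.0883 0.1247 ang 89.0
red 152 z 0.0136 c 0.4188 -0.5587 size 0.0902 0.0854 ang 89.7
blk1 399 z 0.0291 c 0.7275 0.0076 size 0.0905 0.1263 ang 78.5
blk2 168 z 0.0192 c 0.6766 0.0333 size 0.0618 0.0727 ang 84.5
board 1403 z 0.0121 c 0.5955 0.111 size 0.2466 0.247 ang 89.8
holder 776 z 0.036 c 0.4291 0.2983 size 0.1662 0.1958 ang 3.7
standtop 168 z 0.1534 c 0.609 -0.1563 size 0.1319 0.1027 ang 76.2
foot 1374 z 0.0127 c 0.6415 -0.1676 size 0.2956 0.2953 ang 89.7
plates 203 z 0.1395 c 0.4218 0.3043 size 0.1347 0.1792 ang 77.4
p1 69 z 0.1463 c 0.4654 0.3546 size 0.0497 0.0083 ang 2.3
p2 53 z 0.1509 c 0.4736 0.2354 size 0.047 0.0081 ang 4.1
bottle 59 z 0.0579 c 0.7694 -0.0829 size 0.028 0.0309 ang 89.2
m1 37 z 0.0411 c 0.8612 -0.1074 size 0.0274 0.0249 ang 89.7
```

View pics/holdercrop.png

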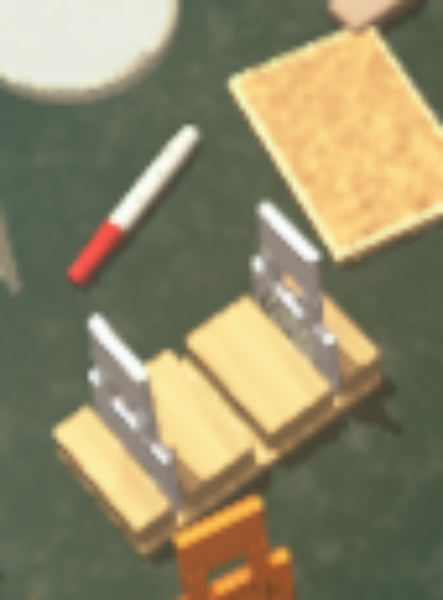

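View pics/standcrop.png

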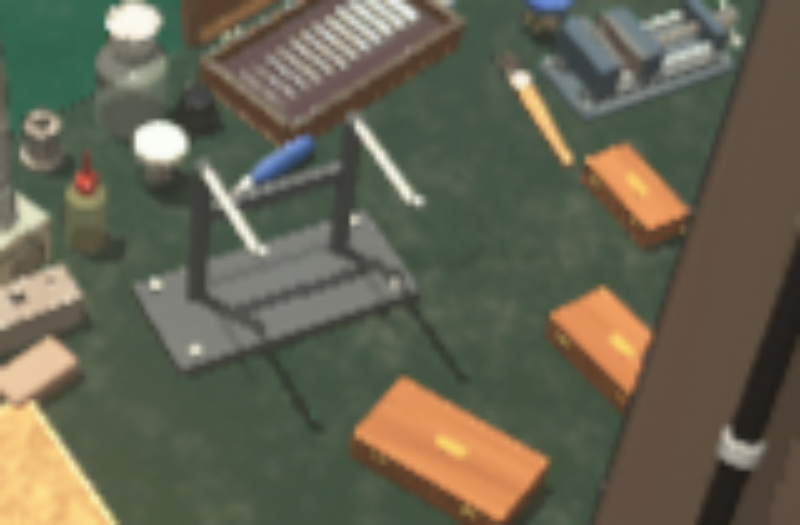

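```bash
cat > fit.py <<'E'
from h import *
def comp(W,xy,zlo,zhi,r=.12,erode=0):
    # connected blob of pixels in a height band around world xy; minAreaRect in world mm
    m=((W[...,2]>zlo)&(W[...,2]<zhi)&(np.hypot(W[...,0]-xy[0],W[...,1]-xy[1])<r)).astype(np.uint8)
    m=cv2.morphologyEx(m,cv2.MORPH_OPEN,np.ones((2,2),np.uint8)) if erode else m
    n,l,st,_=cv2.connectedComponentsWithStats(m,connectivity=4)
    k=1+np.argmax(st[1:,4]); P=W[l==k]
    (c,(w,h),a)=cv2.minAreaRect((P[:,:2]*1000).astype(np.float32))
    if w<h: w,h,a=h,w,a-90     # a = heading of long side from +x
    a=(a+90)%180-90
    return len(P),np.round(np.r_[c,P[:,2].mean()*1000],1),np.round([w,h],1),round(a,1),P
E
python3 - <<'E'
from fit import *
W=np.load("top0.npy"); p=cv2.imread("top0.png")
for n,xy,a,b,r in [("c1",(.44,-.159),.022,.034,.09),("c2",(.43,-.318),.02,.032,.08),("c3",(.53,-.44),.018,.030,.07),("board",(.58,.105),.007,.018,.13),("holder",(.466,.29),.03,.042,.14),("foot",(.64,-.16),.008,.018,.13),("hookL",(.62,-.11),.135,.17,.06),("hookR",(.6,-.22),.135,.17,.06),("red",(.40,-.549),.008,.03,.05),("blk2",(.67,.035),.012,.03,.06)]:
    print(n,comp(W,xy,a,b,r,1)[:4])
hooks=W[(W[...,2]>.13)&(W[...,2]<.18)&(np.abs(W[...,1]+.16)<.12)&(W[...,0]<.75)&(W[...,0]>.5)]
for sgn in (1,-1):
    q=hooks[(hooks[:,1]+.157+.0)*sgn>0]; vx,vy,x,y=cv2.fitLine(q[:,:2].astype(np.float32),cv2.DIST_HUBER,0,.01,.01).ravel()
    t=(q[:,:2]-[x,y])@[vx,vy]; print(len(q),np.degrees(np.arctan2(vy,vx)),[x+vx*t.min(),y+vy*t.min()],[x+vx*t.max(),y+vy*t.max()],q[:,2].min(),q[:,2].max(),np.median(q[:,2]))
S=cv2.imread("scene0.png")
a=cv2.resize(S[232:300,168:236],(600,600),interpolation=cv2.INTER_CUBIC)[:, :400]
a=cv2.resize(S[232:300,172:236],(400,425),interpolation=cv2.INTER_CUBIC); b=cv2.resize(p[200:240,152:212],(400,267),interpolation=cv2.INTER_CUBIC)
b=cv2.copyMakeBorder(b,0,425-267,0,0,cv2.BORDER_CONSTANT)
cv2.imwrite("pics/plates.png",np.hstack([a,b]))
E
```

```text
c1 (415, array([ 435.4, -164.7,   27. ]), array([125.2,  69.7]), 16.2)
c2 (312, array([ 431.5, -331.1,   23.8]), array([104.4,  60. ]), -3.5)
c3 (156, array([ 542.2, -457.7,    nan]), array([82.6, 48.5]), -11.4)
board (861, array([587. , 106.9,   nan]), array([163.1, 108.9]), -7.9)
holder (256, array([463.1, 324.1,   nan]), array([84.6, 47.3]), 5.9)
foot (332, array([ 623.6, -178.7,    nan]), array([115.7,  63.4]), 74.5)
hookL (61, array([ 621.3, -108.2,   80.4]), array([103. ,  18.3]), -12.9)
hookR (72, array([ 594.6, -240.4,    nan]), array([120.3,  23.4]), -27.4)
red (98, array([ 413.3, -566.4,    nan]), array([65.7, 21.3]), 60.8)
blk2 (161, array([668.8,  37.6,  16.2]), array([83.3, 48.5]), -61.7)
68 -13.2097645 [np.float64(0.5730487997440842), np.float64(-0.08722694081387494)] [np.float64(0.6713609173544619), np.float64(-0.11030351899485229)] 0.14348565734591281 0.16653511022217282 0.1539167409666818
73 -12.760045 [np.float64(0.5444901879652311), np.float64(-0.20360466619850454)] [np.float64(0.6446944220577729), np.float64(-0.22629703904886753)] 0.13296851428433978 0.16456060103226708 0.15476088557527767
```

View pics/plates.png

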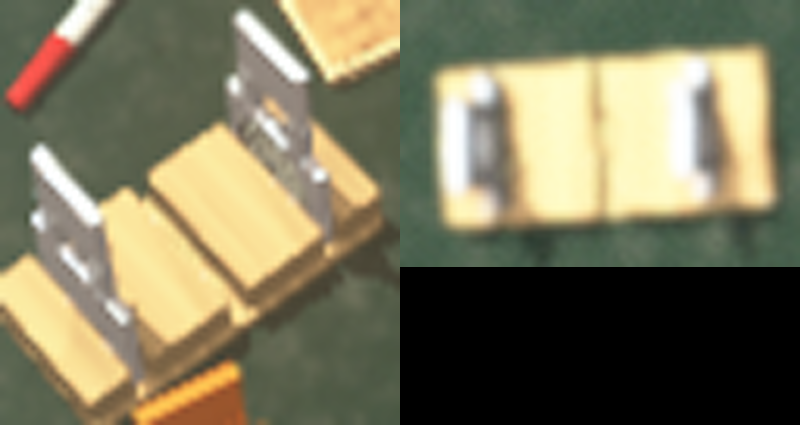

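The right plate (y≈.235) shows graduations on its +y side. The left plate (y≈.355) is plain there, so its dial looks toward -y. The orange pair at (258,513) and (320,478) in the scene picture are look-alikes and stay put. The cases are A (435,-165), B (431,-331) and C (542,-458) mm. I'm starting with A.

```bash
python3 -m crank '[[[0.023,0.041,0],[0,0,0],1],[[0.023,0.041,0],[0,0,0],1],[[0.023,0.041,0],[0,0,0],1],[[0.023,0.041,0],[0,0,0],1],[[0.023,0.041,0],[0,0,0],1],[[0.023,0.041,0],[0,0,0],1],[[0.023,0.041,0],[0,0,0],1],[[0.023,0.041,0],[0,0,0],1],[[0.023,0.041,0],[0,0,0],1],[[0.023,0.041,0],[0,0,0],1],[[0.023,0.041,0],[0,0,3],1],[[0.023,0.04,0],[0,0,0],1]]'; python3 - <<'E'
from h import *
p,W=cloud("top"); cv2.imwrite("top1.png",p); np.save("top1.npy",W)
o=ctrl.get_obs(); print(o["joint_pos"].round(1),o["orientation"],o["tool_pos"])
E
```

```text
clock: 1.3
tool_pos: [0.4287, -0.1646, 0.2267]
orientation: [180.0, 0.0, -163.8]
force: [1.0, -0.5, 0.3]
opening: 0.0875
gripper_force: 0.0
[  4.1  -0.2 -25.1  -0.  -64.9 -77.9] [ 1.79990183e+02  1.24791592e-01 -1.63795009e+02] [ 0.43201156 -0.16081373  0.226731  ]
```

```bash
python3 -m crank '[[[0.005,0,-0.04],[0,0,0],1],[[0,0,-0.04],[0,0,0],1],[[0,0,-0.04],[0,0,0],1],[[0,0,-0.03],[0,0,0],1],[[0,0,0],[0,0,0],1],[[0,0,0],[0,0,0],1],[[0,0,0],[0,0,0],1]]'
```

```text
clock: 2.05
tool_pos: [0.4347, -0.1667, 0.0782]
orientation: [-179.9, 0.1, -163.9]
force: [-0.1, -0.9, 1.0]
opening: 0.0877
gripper_force: 0.0
```

```bash
python3 - <<'E'
from fit import *
for n in ("top","scene"):
    p,W=cloud(n); np.save(n+"1.npy",W); cv2.imwrite(n+"1.png",p)
    for nm,xy,a,b,r in [("b",(.43,-.333),.02,.032,.08),("c",(.54,-.46),.018,.030,.07),("a",(.435,-.165),.022,.034,.085)]:
        print(n,nm,comp(W,xy,a,b,r,1)[:4])
o=ctrl.get_obs(); print(o["tool_pos"])
a=cv2.resize(cv2.imread("scene1.png")[110:240,270:500],(800,452)); cv2.imwrite("pics/a1.png",a)
E
```

```text
top b (180, array([ 431.1, -335.2,    nan]), array([101.5,  54.5]), 0.2)
top c (167, array([ 539.1, -457.2,    nan]), array([78.2, 39. ]), -23.1)
top a (42, array([ 487.3, -139.3,  141.9]), array([89.7, 15.2]), -81.3)Traceback (most recent call last):
  File "<stdin>", line 5, in <module>
  File "fit.py", line 7, in comp
    k=1+np.argmax(st[1:,4]); P=W[l==k]
        ~~~~~~~~~^^^^^^^^^^
    return _wrapfunc(a, 'argmax', axis=axis, out=out, **kwds)
    return bound(*args, **kwds)
ValueError: attempt to get argmax of an empty sequence
```

```bash
python3 -m crank '[[[0,0,-0.03],[0,0,0],1],[[0,0,-0.025],[0,0,0],1],[[0,0,-0.01],[0,0,0],1],[[0,0,-0.009],[0,0,0],1],[[0,0,0],[0,0,0],1]]'
```

```text
clock: 2.65
tool_pos: [0.4334, -0.1666, 0.0024]
orientation: [180.0, -0.0, -163.9]
force: [0.1, -0.6, 0.2]
opening: 0.0877
gripper_force: 0.0
```

```bash
python3 -m crank '[[[0,0,0],[0,0,0],0.4],[[0,0,0],[0,0,0],0.2],[[0,0,0],[0,0,0],-0.2],[[0,0,0],[0,0,0],-0.2],[[0,0,0],[0,0,0],-0.2]]'
```

```text
clock: 3.15
tool_pos: [0.4338, -0.1664, 0.0032]
orientation: [-180.0, 0.1, -163.9]
force: [-1.1, 3.8, 7.6]
opening: 0.066
gripper_force: 30.0
```

```bash
python3 -m crank '[[[0,0,0.04],[0,0,0],-0.2],[[0,0,0.04],[0,0,0],-0.2],[[0,0,0.04],[0,0,0],-0.2],[[0.019,0.034,0.03],[0,0,-3],-0.2],[[0.019,0.034,0],[0,0,-3],-0.2],[[0.019,0.034,0],[0,0,-3],-0.2],[[0.019,0.034,0],[0,0,-3],-0.2],[[0.019,0.034,0],[0,0,-3],-0.2],[[0.019,0.034,0],[0,0,-3],-0.2],[[0.019,0.034,0],[0,0,-3],-0.2],[[0.018,0.035,0],[0,0,-3],-0.2],[[0,0,0],[0,0,0],-0.2]]'
```

```text
clock: 4.35
tool_pos: [0.5863, 0.11, 0.1518]
orientation: [180.0, 0.0, 172.1]
force: [-0.7, -1.5, -3.4]
opening: 0.066
gripper_force: 30.0
```

```bash
python3 -m crank '[[[0,0,-0.04],[0,0,0],-0.2],[[0,0,-0.04],[0,0,0],-0.2],[[0,0,-0.03],[0,0,0],-0.2],[[0,0,0],[0,0,0],-0.2],[[0,0,0],[0,0,0],-0.2]]'
```

```text
clock: 4.85
tool_pos: [0.5844, 0.1061, 0.0427]
orientation: [-179.9, -0.0, 172.1]
force: [0.9, -0.3, -1.2]
opening: 0.0656
gripper_force: 30.0
```

```bash
python3 -m crank '[[[0,0,-0.015],[0,0,0],-0.2],[[0,0,-0.008],[0,0,0],-0.2],[[0,0,-0.003],[0,0,0],-0.2],[[0,0,0],[0,0,0],-0.2],[[0,0,0],[0,0,0],-0.2]]'
```

```text
clock: 5.35
tool_pos: [0.5849, 0.1066, 0.0174]
orientation: [180.0, 0.1, 172.1]
force: [0.5, -0.3, -2.2]
opening: 0.0663
gripper_force: 30.0
```

```bash
python3 -m crank '[[[0,0,-0.0015],[0,0,0],-0.2],[[0,0,0],[0,0,0],0.7],[[0,0,0],[0,0,0],0.8],[[0,0,0],[0,0,0],0.9],[[0,0,0.03],[0,0,0],1],[[0,0,0.04],[0,0,0],1],[[0,0,0.04],[0,0,0],1],[[0,0,0.04],[0,0,0],1]]'
```

```text
clock: 6.15
tool_pos: [0.5843, 0.1063, 0.1668]
orientation: [-180.0, 0.0, 172.1]
force: [0.9, 0.2, 0.1]
opening: 0.0875
gripper_force: 0.0
```

```bash
python3 -m crank '[[[-0.014,-0.04,0],[0,0,0],1],[[-0.014,-0.04,0],[0,0,0],1],[[-0.014,-0.04,0],[0,0,0],1],[[-0.014,-0.04,0],[0,0,0],1],[[0,0,0],[0,0,0],1]]'; python3 - <<'E'
from fit import *
p,W=cloud("top")
W=np.nan_to_num(W)
hsv=cv2.cvtColor(p,cv2.COLOR_BGR2HSV)
for nm,xy,a,b,r in [("b",(.43,-.333),.021,.032,.075),("c",(.535,-.46),.019,.030,.065),("a",(.585,.107),.034,.046,.085)]:
    # colour mask fit
    m=((hsv[...,0]<18)&(hsv[...,1]>110)&(hsv[...,2]>90)&(np.hypot(W[...,0]-xy[0],W[...,1]-xy[1])<r)&(W[...,2]>a)&(W[...,2]<b)).astype(np.uint8)
    n,l,st,_=cv2.connectedComponentsWithStats(m); k=1+np.argmax(st[1:,4]); P=W[l==k]
    d=P[:,:2]-P[:,:2].mean(0); w,v=np.linalg.eigh(d.T@d); ax=v[:,1]*np.sign(v[0,1])
    print(nm,len(P),P.mean(0).round(4),cv2.minAreaRect((P[:,:2]*1000).astype(np.float32)),np.degrees(np.arctan2(ax[1],ax[0])).round(1))
print(ctrl.get_obs()["tool_pos"])
E
```

```text
clock: 6.65
tool_pos: [0.5264, -0.0569, 0.1654]
orientation: [-180.0, -0.0, 171.9]
force: [0.0, 0.7, 0.9]
opening: 0.0875
gripper_force: 0.0
b 267 [ 0.4363 -0.3226  0.0267] ((434.9598693847656, -324.7660217285156), (54.52473449707031, 103.85184478759766), 86.8604507446289) -2.3
c 138 [ 0.5423 -0.4498  0.0247] ((544.9468994140625, -451.1523132324219), (41.97999572753906, 84.17754364013672), 81.10226440429688) -10.2
a 231 [0.6136 0.0975 0.0398] ((606.6741943359375, 98.55802154541016), (59.13935470581055, 88.0706787109375), 81.04319763183594) -20.3
[ 0.52757903 -0.05548957  0.16556766]
```

```bash
python3 -m crank '[[[-0.013,-0.0383,0],[0,0,5],1],[[-0.013,-0.0383,0],[0,0,0],1],[[-0.013,-0.0383,0],[0,0,0],1],[[-0.013,-0.0383,0],[0,0,0],1],[[-0.013,-0.0383,0],[0,0,0],1],[[-0.013,-0.0383,0],[0,0,0],1],[[-0.013,-0.0383,0],[0,0,0],1],[[0,0,-0.04],[0,0,0],1],[[0,0,-0.04],[0,0,0],1],[[0,0,-0.03],[0,0,0],1],[[0,0,0],[0,0,0],1]]'
```

```text
clock: 7.8
tool_pos: [0.4352, -0.3204, 0.0513]
orientation: [179.9, -0.4, 177.0]
force: [-1.4, 0.1, 0.3]
opening: 0.0877
gripper_force: 0.0
```

```bash
python3 - <<'E'
from fit import *
p,W=cloud("top"); W=np.nan_to_num(W)
for nm,xy,a,b,r in [("a",(.585,.107),.034,.046,.085),("board",(.587,.107),.007,.018,.12)]:
    print(nm,comp(W,xy,a,b,r,1)[:4])
print(ctrl.get_obs()["tool_pos"])
E
```

```text
a (468, array([589.6, 100.4,  38. ]), array([123. ,  65.1]), -7.6)
board (219, array([330. , 100.1,  15.8]), array([686. ,  70.7]), 11.0)
[ 0.43677731 -0.32104621  0.05377815]
```

```bash
python3 -m crank '[[[-0.001,-0.004,-0.02],[0,0,0],1],[[0,0,-0.018],[0,0,0],1],[[0,0,-0.0095],[0,0,0],1],[[0,0,0],[0,0,0],1],[[0,0,0],[0,0,0],1]]'
```

```text
clock: 8.35
tool_pos: [0.4375, -0.3258, 0.0088]
orientation: [-180.0, 0.1, 177.1]
force: [0.4, -0.0, 0.4]
opening: 0.0873
gripper_force: 0.0
```

```bash
python3 -m crank '[[[0,0,0],[0,0,0],0.2],[[0,0,0],[0,0,0],0],[[0,0,0],[0,0,0],-0.4],[[0,0,0],[0,0,0],-0.4],[[0,0,0],[0,0,0],-0.4]]'
```

```text
clock: 8.85
tool_pos: [0.4364, -0.3256, 0.0077]
orientation: [180.0, 0.0, 177.0]
force: [0.1, 1.0, 1.0]
opening: 0.0532
gripper_force: 0.6
```

```bash
python3 - <<'E'
from fit import *
for n in("top","scene"):
    p,W=cloud(n);W=np.nan_to_num(W); cv2.imwrite(n+"2.png",p); np.save(n+"2.npy",W)
    print(n,comp(W,(.587,.103),.034,.046,.085,1)[:4])
    # tight: pixels 36..44mm, robust extents
    P=comp(W,(.587,.103),.034,.046,.085,1)[4]; print(P.mean(0), np.percentile(P[:,1],[1,99]))
T=cv2.resize(cv2.imread("top2.png")[150:230,190:270],(400,400)); S=cv2.resize(cv2.imread("scene2.png")[180:260,190:270],(400,400))
cv2.imwrite("pics/b2.png",np.hstack([T,S]))
E
```

```text
top (464, array([324.7,  72.7,  38.1]), array([661. ,  76.9]), 6.0)
[0.58551014 0.0990797  0.03810387] [0.06580641 0.13419641]
scene (529, array([323.2,  78.6,  38.4]), array([657.4, 101.9]), 4.9)
[0.57942665 0.10724118 0.03836189] [0.0623565  0.14385154]
```

View pics/b2.png

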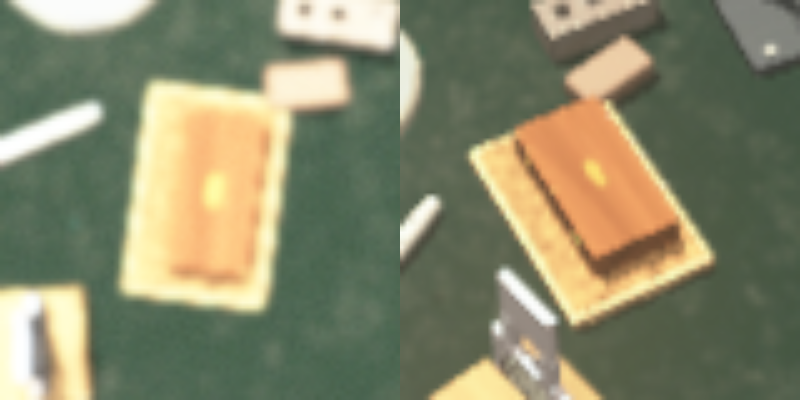

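The crop shows case A flat on the board, about 7 mm toward -y of its centre, which is within the limit. I'll measure it more robustly.

```bash
cat >> fit.py <<'E'
def case(p,W,xy,ztop,r=.08):
    W=np.nan_to_num(W); hsv=cv2.cvtColor(p,cv2.COLOR_BGR2HSV)
    m=((hsv[...,0]<15)&(hsv[...,1]>140)&(np.hypot(W[...,0]-xy[0],W[...,1]-xy[1])<r)&(abs(W[...,2]-ztop)<.006)).astype(np.uint8)
    n,l,st,_=cv2.connectedComponentsWithStats(m,connectivity=4); k=1+np.argmax(st[1:,4]); P=W[l==k]
    c,(w,h),a=cv2.minAreaRect((P[:,:2]*1000).astype(np.float32))
    if w<h: w,h,a=h,w,a-90
    return len(P),np.round([*c,P[:,2].mean()*1000],1),np.round([w,h],1),round((a+90)%180-90,1),np.round(P.mean(0)*1000,1)
E
python3 - <<'E'
from fit import *
for n in("top","scene"):
    p=cv2.imread(n+"2.png");W=np.load(n+"2.npy")
    print(n,case(p,W,(.587,.103),.04))
    hsv=cv2.cvtColor(p,cv2.COLOR_BGR2HSV)
    g=(hsv[...,0]<30)&(hsv[...,1]>40)&(np.abs(W[...,2]-.012)<.008)&(np.hypot(W[...,0]-.587,W[...,1]-.107)<.11)
    l=cv2.connectedComponentsWithStats(g.astype(np.uint8)); k=1+np.argmax(l[2][1:,4]); P=W[l[1]==k]
    print("board",len(P),cv2.minAreaRect((P[:,:2]*1000).astype(np.float32)))
o=ctrl.get_obs();print(o["gripper_force"],o["opening"],o["tool_pos"])
E
```

```text
Traceback (most recent call last):
  File "fit.py", line 15, in case
    n,l,st,_=cv2.connectedComponentsWithStats(m,connectivity=4); k=1+np.argmax(st[1:,4]); P=W[l==k]
                                                                     ~~~~~~~~~^^^^^^^^^^
ValueError: attempt to get argmax of an empty sequence
```

```bash
sed -i 's/(hsv\[...,0\]<15)&(hsv\[...,1\]>140)/(hsv[...,0]<18)\&(hsv[...,1]>110)/' fit.py; python3 - <<'E'
from fit import *
for n in("top","scene"):
    p=cv2.imread(n+"2.png");W=np.load(n+"2.npy"); W[np.abs(W).sum(-1)==0]=9
    hsv=cv2.cvtColor(p,cv2.COLOR_BGR2HSV)
    near=np.hypot(W[...,0]-.587,W[...,1]-.107)<.11
    print(n,np.median(hsv[near&(abs(W[...,2]-.04)<.005)],axis=0),np.median(hsv[near&(abs(W[...,2]-.012)<.004)],axis=0))
    print(n,case(p,W,(.587,.103),.04))
    P=W[near&(np.abs(W[...,2]-.012)<.005)]; print(len(P),cv2.minAreaRect((P[:,:2]*1000).astype(np.float32)))
E
```

```text
top [ 17. 120. 253.] [ 25.  72. 253.]
top (294, array([588.7,  98.9,  40.2]), array([117.9,  56.8]), -4.8, array([589.1,  99.8,  40.2]))
538 ((585.7501220703125, 104.67475891113281), (203.3030242919922, 202.39659118652344), 0.6023769378662109)
scene [ 13. 148. 232.] [ 19. 115. 245.]
scene (532, array([590.2, 107.3,  39.4]), array([128.9,  67.2]), -7.9, array([587.3, 108.7,  39.4]))
557 ((591.4946899414062, 113.0827407836914), (129.5886993408203, 203.95094299316406), 73.4303207397461)
```

```bash
python3 - <<'E'
from fit import *
W=np.load("scene0.npy");p=cv2.imread("scene0.png")
print("board scene",comp(W,(.59,.107),.006,.02,.13,1)[:4])
print("caseA scene0",case(p,np.load("scene0.npy"),(.435,-.165),.028))
W=np.load("top0.npy");p=cv2.imread("top0.png")
print("caseA top0",case(p,W,(.435,-.165),.028,.075))
print("board top",comp(W,(.59,.107),.006,.02,.13,1)[:4])
for n in("top","scene"):
    W=np.load(n+"2.npy"); W[np.abs(W).sum(-1)==0]=9
    print(n,comp(W,(.587,.103),.035,.046,.085,1)[:4])
o=ctrl.get_obs();print(o["gripper_force"],o["opening"],o["tool_pos"])
E
```

```text
board scene (1207, array([588.4, 105.4,   nan]), array([177.8, 108.5]), -14.5)
caseA scene0 (514, array([ 435.8, -155.3,   27.4]), array([126.7,  71.9]), 16.4, array([ 434.2, -153.9,   27.4]))
caseA top0 (453, array([ 440.2, -158.8,   28. ]), array([122.9,  67.5]), 16.4, array([ 440.6, -157.9,   28. ]))
board top (1042, array([587.1, 107.3,   nan]), array([163.1, 109.7]), -7.8)
top (422, array([4796.1, 4507.4,   59.4]), array([12304.9,   117.8]), 46.4)
scene (504, array([4803.2, 4503.1,   92. ]), array([12301.2,   149.6]), 46.3)
29.99502271413803 0.0529149372449789 [ 0.43642471 -0.32558783  0.00769132]
```

The 2x2 morphology shifted my early fits by about 1 px (6 mm). Corrected, A's centre is (593,106) and the board's is about (592,112). Now placing B on A.

```bash
python3 -m crank '[[[0,0,0.045],[0,0,0],-0.4],[[0,0,0.045],[0,0,0],-0.4],[[0,0,0.045],[0,0,0],-0.4],[[0.0144,0.0392,0.03],[0,0,-2],-0.4],[[0.0144,0.0392,0],[0,0,-1],-0.4],[[0.0144,0.0392,0],[0,0,-1],-0.4],[[0.0144,0.0392,0],[0,0,-1],-0.4],[[0.0144,0.0392,0],[0,0,0],-0.4],[[0.0144,0.0392,0],[0,0,0],-0.4],[[0.0144,0.0392,0],[0,0,0],-0.4],[[0.0144,0.0392,0],[0,0,0],-0.4],[[0.0144,0.0392,0],[0,0,0],-0.4]]'
```

```text
clock: 10.15
tool_pos: [0.5656, 0.0278, 0.1715]
orientation: [-180.0, -0.0, 172.1]
force: [0.7, -1.0, -1.2]
opening: 0.0527
gripper_force: 30.0
```

```bash
python3 -m crank '[[[0.0144,0.0392,0],[0,0,0],-0.4],[[0.0144,0.0392,0],[0,0,0],-0.4],[[0,0,-0.04],[0,0,0],-0.4],[[0,0,-0.04],[0,0,0],-0.4],[[0,0,0],[0,0,0],-0.4],[[0,0,0],[0,0,0],-0.4],[[0,0,0],[0,0,0],-0.4]]'
```

```text
clock: 10.85
tool_pos: [0.5958, 0.1046, 0.0939]
orientation: [179.9, 0.1, 172.1]
force: [-0.0, -0.1, -1.8]
opening: 0.0528
gripper_force: 30.0
```

Target z is 0.048 for the TCP.

```bash
python3 -m crank '[[[-0.001,0.001,-0.025],[0,0,0],-0.4],[[0,0,-0.012],[0,0,0],-0.4],[[0,0,-0.006],[0,0,0],-0.4],[[0,0,-0.002],[0,0,0],-0.4],[[0,0,0],[0,0,0],-0.4]]'
```

```text
clock: 11.35
tool_pos: [0.594, 0.1055, 0.0478]
orientation: [180.0, 0.1, 172.1]
force: [-0.1, 0.6, -1.4]
opening: 0.0526
gripper_force: 30.0
```

```bash
python3 -m crank '[[[0,0,-0.002],[0,0,0],-0.4],[[0,0,0],[0,0,0],0.4],[[0,0,0],[0,0,0],0.5],[[0,0,0],[0,0,0],0.6],[[0,0,0.04],[0,0,0],1],[[0,0,0.04],[0,0,0],1],[[0,0,0.04],[0,0,0],1],[[-0.005,-0.045,0],[0,0,0],1],[[-0.005,-0.045,0],[0,0,0],1],[[-0.005,-0.045,0],[0,0,0],1],[[-0.005,-0.045,0],[0,0,0],1],[[-0.005,-0.045,0],[0,0,0],1]]'; python3 - <<'E'
from fit import *
for n in("scene",):
    p,W=cloud(n); print(case(p,W,(.593,.105),.066,.08))
p,W=cloud("top"); print("c",case(p,W,(.545,-.451),.024,.06))
print(ctrl.get_obs()["tool_pos"])
E
```

```text
clock: 12.55
tool_pos: [0.5681, -0.1212, 0.1649]
orientation: [180.0, 0.0, 172.1]
force: [0.6, 0.9, -0.0]
opening: 0.088
gripper_force: 0.0
(376, array([589.8, 107.8,  65. ]), array([110.3,  54.6]), -7.5, array([586.7, 108.1,  65. ]))
c (71, array([ 559.6, -452.6,   24.4]), array([56.2, 42.9]), -13.0, array([ 565.7, -456.5,   24.4]))
[ 0.56733456 -0.12382748  0.1646495 ]
```

```bash
python3 -m crank '[[[0,0,0.045],[0,0,-1.6],1],[[-0.0028,-0.041,0],[0,0,0],1],[[-0.0028,-0.041,0],[0,0,0],1],[[-0.0028,-0.041,0],[0,0,0],1],[[-0.0028,-0.041,0],[0,0,0],1],[[-0.0028,-0.041,0],[0,0,0],1],[[-0.0028,-0.041,0],[0,0,0],1],[[-0.0028,-0.041,0],[0,0,0],1],[[-0.0028,-0.041,-0.03],[0,0,0],1],[[0,0,-0.04],[0,0,0],1],[[0,0,-0.04],[0,0,0],1],[[0,0,-0.04],[0,0,0],1]]'
```

```text
clock: 13.85
tool_pos: [0.5459, -0.4471, 0.0586]
orientation: [-180.0, 0.0, 170.4]
force: [0.7, -0.6, 0.9]
opening: 0.0878
gripper_force: 0.0
```

```bash
python3 -m crank '[[[0,0,0],[0,0,0],1],[[0,0,0],[0,0,0],1]]'
```

```text
clock: 14.05
tool_pos: [0.5462, -0.4469, 0.0604]
orientation: [-180.0, -0.1, 170.5]
force: [-0.4, 0.8, 1.2]
opening: 0.0873
gripper_force: 0.0
```

```bash
python3 -m crank '[[[-0.001,-0.003,-0.025],[0,0,0],1],[[0,0,-0.02],[0,0,0],1],[[0,0,-0.011],[0,0,0],1],[[0,0,0],[0,0,0],1],[[0,0,0],[0,0,0],0.2],[[0,0,0],[0,0,0],-0.2],[[0,0,0],[0,0,0],-0.6],[[0,0,0],[0,0,0],-0.6],[[0,0,0],[0,0,0],-0.6],[[0,0,0],[0,0,0],-0.6],[[0,0,0],[0,0,0],-0.6]]'
```

```text
clock: 15.15
tool_pos: [0.5451, -0.4498, 0.0043]
orientation: [180.0, 0.0, 170.5]
force: [-0.7, -0.2, 1.2]
opening: 0.0397
gripper_force: 30.0
```

```bash
python3 -m crank '[[[0,0,0.041],[0,0,0],-0.6],[[0,0,0.041],[0,0,0],-0.6],[[0,0,0.041],[0,0,0],-0.6],[[0,0,0.041],[0,0,1.6],-0.6],[[0,0,0.041],[0,0,0],-0.6],[[0.0034,0.0397,0],[0,0,0],-0.6],[[0.0034,0.0397,0],[0,0,0],-0.6],[[0.0034,0.0397,0],[0,0,0],-0.6],[[0.0034,0.0397,0],[0,0,0],-0.6],[[0.0034,0.0397,0],[0,0,0],-0.6],[[0.0034,0.0397,0],[0,0,0],-0.6],[[0.0034,0.0397,0],[0,0,0],-0.6]]'
```

```text
clock: 16.35
tool_pos: [0.5686, -0.1703, 0.2091]
orientation: [180.0, -0.0, 172.0]
force: [0.4, 1.2, -0.7]
opening: 0.0398
gripper_force: 30.0
```

```bash
python3 -m crank '[[[0.0034,0.0397,0],[0,0,0],-0.6],[[0.0034,0.0397,0],[0,0,0],-0.6],[[0.0034,0.0397,0],[0,0,0],-0.6],[[0.0034,0.0397,0],[0,0,0],-0.6],[[0.0034,0.0397,0],[0,0,0],-0.6],[[0.0034,0.0397,0],[0,0,0],-0.6],[[0.0034,0.0397,0],[0,0,0],-0.6],[[0,0,-0.04],[0,0,0],-0.6],[[0,0,-0.04],[0,0,0],-0.6],[[0,0,-0.02],[0,0,0],-0.6],[[0,0,0],[0,0,0],-0.6],[[0,0,0],[0,0,0],-0.6]]'
```

```text
clock: 17.55
tool_pos: [0.593, 0.1059, 0.1097]
orientation: [-180.0, -0.0, 172.1]
force: [-0.4, -0.1, 0.0]
opening: 0.0396
gripper_force: 30.0
```

```bash
python3 - <<'E'
from fit import *
p,W=cloud("scene"); print(case(p,W,(.593,.105),.066,.08))
E
python3 -m crank '[[[0,0,-0.02],[0,0,0],-0.6],[[0,0,-0.012],[0,0,0],-0.6],[[0,0,-0.005],[0,0,0],-0.6],[[0,0,-0.0015],[0,0,0],-0.6],[[0,0,0],[0,0,0],-0.6]]'
```

```text
(253, array([581.1, 112.5,  65.1]), array([106.5,  53.3]), -7.1, array([566.6, 119.3,  65.1]))
clock: 18.1
tool_pos: [0.593, 0.106, 0.0713]
orientation: [180.0, 0.0, 172.1]
force: [0.9, -0.2, -1.4]
opening: 0.04
gripper_force: 30.0
```

```bash
python3 -m crank '[[[0,0,-0.001],[0,0,0],-0.6],[[0,0,0],[0,0,0],0.1],[[0,0,0],[0,0,0],0.2],[[0,0,0],[0,0,0],0.3],[[0,0,0.04],[0,0,0],0.3],[[0,0,0.04],[0,0,0],0.3],[[0,0,0.045],[0,0,0],0.3],[[-0.03,0.0323,0],[0,0,6],0.3],[[-0.03,0.0323,0],[0,0,5.8],0.3],[[-0.03,0.0323,0],[0,0,0],0.3],[[-0.0294,0.0325,0],[0,0,0],0.3],[[0,0,0],[0,0,0],0.3]]'; python3 - <<'E'
from fit import *
p,W=cloud("scene"); print(case(p,W,(.593,.105),.09,.08)); cv2.imwrite("scene3.png",p); np.save("scene3.npy",W)
o=ctrl.get_obs();print(o["tool_pos"])
a=cv2.resize(p[170:290,170:300],(650,600)); cv2.imwrite("pics/s3.png",a)
E
```

```text
clock: 19.3
tool_pos: [0.4708, 0.2383, 0.1955]
orientation: [179.9, 0.0, -175.9]
force: [0.7, -0.6, 0.5]
opening: 0.0571
gripper_force: 0.0Traceback (most recent call last):
  File "<stdin>", line 2, in <module>
  File "fit.py", line 15, in case
    n,l,st,_=cv2.connectedComponentsWithStats(m,connectivity=4); k=1+np.argmax(st[1:,4]); P=W[l==k]
                                                                     ~~~~~~~~~^^^^^^^^^^
    return _wrapfunc(a, 'argmax', axis=axis, out=out, **kwds)
    return bound(*args, **kwds)
ValueError: attempt to get argmax of an empty sequence
```

```bash
python3 -m crank '[[[0.002,-0.002,-0.02],[0,0,0],0.3],[[0,0,-0.015],[0,0,0],0.3],[[0,0,0],[0,0,0],0.3],[[0,0,-0.02],[0,0,0],0.3],[[0,0,-0.02],[0,0,0],0.3],[[0,0,0],[0,0,0],0.3]]'
```

```text
clock: 19.95
tool_pos: [0.4747, 0.232, 0.1182]
orientation: [-179.9, -0.2, -176.2]
force: [-0.5, 0.1, 0.2]
opening: 0.0569
gripper_force: 0.0
```

```bash
python3 -m crank '[[[0,0,0],[0,0,0],-0.2],[[0,0,0],[0,0,0],-0.6],[[0,0,0],[0,0,0],-1],[[0,0,0],[0,0,0],-1],[[0,0,0],[0,0,0],-1],[[0,0,0],[0,0,0],-1]]'
```

```text
clock: 20.55
tool_pos: [0.4753, 0.2335, 0.12]
orientation: [180.0, 0.0, -176.1]
force: [0.4, 0.3, -0.7]
opening: 0.0141
gripper_force: 0.0
```

```bash
python3 -m crank '[[[0,0,0],[0,0,0],-1],[[0,0,0],[0,0,0],-1]]'
```

```text
clock: 20.75
tool_pos: [0.4755, 0.2349, 0.1199]
orientation: [179.8, 0.1, -176.2]
force: [-2.0, 5.3, -0.3]
opening: 0.0081
gripper_force: 29.8
```

```bash
python3 -m crank '[[[0,0,0.04],[0,0,0],-1],[[0,0,0.04],[0,0,0],-1],[[0,0,0.04],[0,0,0],-1],[[0,0,0],[0,0,0],-1],[[0,-0.035,0],[0,0,5],-1],[[0,-0.035,0],[0,0,7],-1],[[0,-0.035,0],[0,0,7],-1],[[0,-0.035,0],[0,0,7],-1],[[0,-0.035,0],[0,0,7],-1],[[0,-0.035,0],[0,0,7],-1],[[0,-0.035,0],[0,0,7],-1],[[0,-0.035,0],[0,0,7],-1]]'
```

```text
clock: 21.95
tool_pos: [0.4747, -0.048, 0.2393]
orientation: [180.0, -0.0, -121.9]
force: [0.7, -0.3, -1.5]
opening: 0.0081
gripper_force: 30.0
```

```bash
python3 -m crank '[[[0,-0.04,0],[0,0,7],-1],[[0,-0.04,0],[0,0,7],-1],[[0,-0.04,0],[0,0,5],-1],[[0,-0.03,0],[0,0,0],-1],[[0,0,0],[0,0,0],-1],[[0,0,0],[0,0,0],-1]]';python3 - <<'E'
from fit import *
p,W=cloud("scene"); cv2.imwrite("scene3.png",p); np.save("scene3.npy",W)
q,V=cloud("top"); cv2.imwrite("top3.png",q); np.save("top3.npy",V)
for n,w in (("s",W),("t",V)):
  try: print(n,case(p if n=="s" else q,w,(.593,.105),.09,.08))
  except Exception as e: print(e)
cv2.imwrite("pics/s3.png",cv2.resize(p[140:270,170:370],(800,520)))
E
```

```text
clock: 22.55
tool_pos: [0.4747, -0.1971, 0.2389]
orientation: [179.9, 0.0, -103.3]
force: [-0.5, 0.7, -1.2]
opening: 0.0077
gripper_force: 30.0
s (222, array([589.6, 107.6,  89. ]), array([90.6, 41.1]), -6.5, array([587.4, 109.1,  89. ]))
t (79, array([590.9,  92.5,  90.6]), array([82.7, 18.5]), -5.7, array([590.6,  91.5,  90.6]))
```

View pics/s3.png

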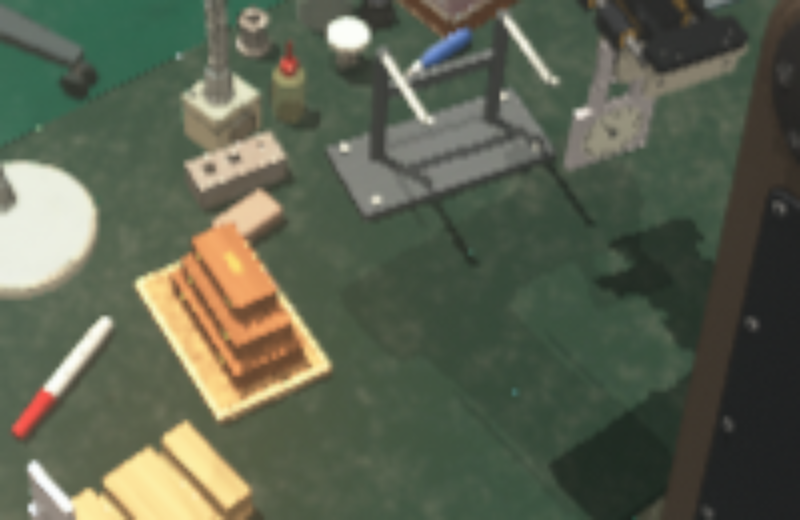

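The stack of three cases looks good. The plate in the gripper at (612,130) shows its dial outward. Next I'm checking the plate's sideways offset to the hook line.

```bash
python3 - <<'E'
from fit import *
ex=np.array([.974,-.226]); ey=np.array([.226,.974])
for n in("scene","top"):
    W=np.load(n+"3.npy"); s=W[...,:2]@ex; t=W[...,:2]@ey; z=W[...,2]
    c=np.array([.4747,-.1971]); cs,ct=c@ex,c@ey
    b=(abs(s-cs)<.012)&(abs(t-ct)<.06)&(z>.132)&(z<.195)
    if b.sum(): print(n,"body t rel tcp",b.sum(),np.percentile(t[b]-ct,[2,98]),"s",np.median(s[b]-cs),"z",np.percentile(z[b],[2,98]))
    for nm,tip in (("R",(.544,-.2035)),("L",(.572,-.087))):
        ts,tt=np.array(tip)@ex,np.array(tip)@ey
        h=(s>ts-.02)&(s<ts+.09)&(abs(t-tt)<.02)&(z>.14)&(z<.175)
        print(n,nm,h.sum(),"t rel tcp",np.percentile(t[h]-ct,[5,50,95]),"smin rel tcp",np.percentile(s[h]-cs,[1,99]),"z",np.percentile(z[h],[5,50,98]))
E
```

```text
scene body t rel tcp 242 [-0.03725387  0.03706213] s -0.005410640156709501 z [0.1344706  0.19416903]
scene R 52 t rel tcp [0.00814813 0.01302034 0.01706538] smin rel tcp [0.06484326 0.15706997] z [0.14803374 0.1523064  0.16151013]
scene L 50 t rel tcp [0.12885656 0.13292253 0.13641297] smin rel tcp [0.06550208 0.15940345] z [0.14802741 0.15346699 0.16160885]
top R 35 t rel tcp [0.00565683 0.01009066 0.01277361] smin rel tcp [0.07664624 0.15652379] z [0.14927287 0.15532199 0.16217557]
top L 55 t rel tcp [0.12546883 0.12906048 0.13244091] smin rel tcp [0.07125223 0.15752568] z [0.14888525 0.15515039 0.16324781]
```

```bash
python3 -m crank '[[[0.0026,0.0112,-0.02],[0,0,0],-1],[[0,0,-0.02],[0,0,0],-1],[[0,0,-0.0165],[0,0,0],-1],[[0,0,0],[0,0,0],-1],[[0,0,0],[0,0,0],-1],[[0,0,0],[0,0,0],-1]]'
```

```text
clock: 23.25
tool_pos: [0.4787, -0.1851, 0.1844]
orientation: [-179.9, 0.0, -103.1]
force: [0.4, -0.3, -0.5]
opening: 0.0078
gripper_force: 30.0
```

```bash
python3 -m crank '[[[0.0195,-0.0045,-0.001],[0,0,0],-1],[[0.0195,-0.0045,0],[0,0,0],-1],[[0.0195,-0.0045,0],[0,0,0],-1],[[0.0195,-0.0045,0],[0,0,0],-1],[[0,0,0],[0,0,0],-1]]'
```

```text
clock: 23.75
tool_pos: [0.5584, -0.2039, 0.1829]
orientation: [-179.9, -0.0, -103.1]
force: [-0.6, 0.5, -1.3]
opening: 0.008
gripper_force: 30.0
```

```bash
python3 -m crank '[[[0.0145,-0.0034,0],[0,0,0],-1],[[0.0145,-0.0034,0],[0,0,0],-1],[[0,0,0],[0,0,0],-1],[[0,0,0],[0,0,0],-1]]'; python3 - <<'E'
from fit import *
p,W=cloud("scene"); cv2.imwrite("scene4.png",p); np.save("scene4.npy",W)
cv2.imwrite("pics/s4.png",cv2.resize(p[130:200,250:370],(800,467),interpolation=cv2.INTER_CUBIC))
E
```

```text
clock: 24.15
tool_pos: [0.5846, -0.2101, 0.1826]
orientation: [-180.0, 0.0, -103.2]
force: [-0.5, 0.7, -1.2]
opening: 0.0076
gripper_force: 30.0
```

View pics/s4.png

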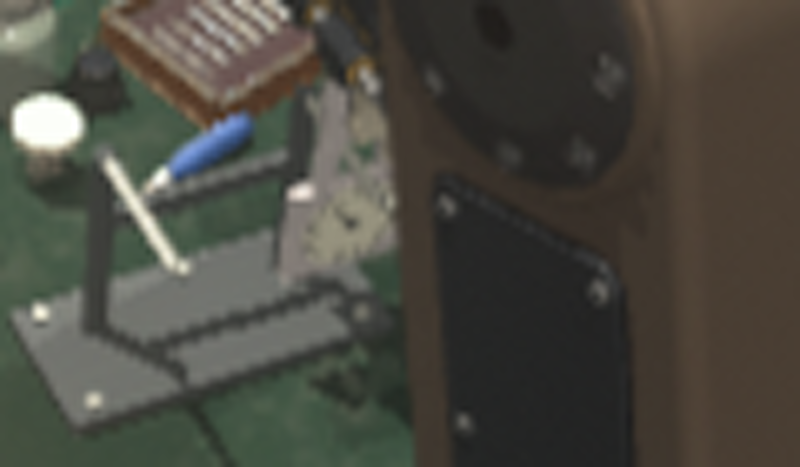

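The plate sits over the hook with its dial outward (348,220), and there was no contact force. Lowering.

```bash
python3 -m crank '[[[0,0,-0.006],[0,0,0],-1],[[0,0,-0.006],[0,0,0],-1],[[0,0,0],[0,0,0],-1],[[0,0,0],[0,0,0],-1]]'; python3 -m crank '[[[0,0,-0.002],[0,0,0],-1],[[0,0,-0.002],[0,0,0],-1],[[0,0,0],[0,0,0],-1]]'
```

```text
clock: 24.6
tool_pos: [0.5845, -0.2102, 0.17]
orientation: [180.0, -0.0, -103.1]
force: [1.1, 0.3, -1.6]
opening: 0.0082
gripper_force: 30.0
clock: 24.9
tool_pos: [0.5847, -0.2102, 0.1659]
orientation: [180.0, 0.0, -103.2]
force: [-0.8, 0.7, -0.5]
opening: 0.008
gripper_force: 30.0
```

```bash
python3 -m crank '[[[0,0,-0.001],[0,0,0],-1],[[0,0,0],[0,0,0],-1]]'; python3 -m crank '[[[0,0,-0.001],[0,0,0],-1],[[0,0,0],[0,0,0],-1]]'
```

```text
clock: 25.1
tool_pos: [0.5849, -0.2103, 0.1657]
orientation: [-180.0, -0.0, -103.1]
force: [-1.4, 0.2, 0.9]
opening: 0.008
gripper_force: 30.0
clock: 25.3
tool_pos: [0.585, -0.2103, 0.1655]
orientation: [-179.9, -0.0, -103.1]
force: [-4.7, 2.7, 8.0]
opening: 0.008
gripper_force: 30.0
```

```bash
python3 -m crank '[[[0,0,0.001],[0,0,0],-0.8],[[0,0,0],[0,0,0],-0.6],[[0,0,0],[0,0,0],-0.4],[[0,0,0],[0,0,0],-0.4],[[0,0,0],[0,0,0],-0.4],[[0,0,0],[0,0,0],-0.4]]'; python3 -m crank '[[[0,0,0.02],[0,0,0],-0.4],[[0,0,0.03],[0,0,0],-0.4],[[0,0,0.03],[0,0,0],-0.4],[[-0.03,0.007,0],[0,0,0],-0.4],[[-0.04,0.02,0],[0,0,0],-0.4],[[-0.04,0.02,0],[0,0,0],-0.4],[[0,0.04,0],[0,0,0],-0.4],[[0,0.04,0],[0,0,0],-0.4],[[0,0.04,0],[0,0,0],-0.4],[[0,0.04,0],[0,0,0],-0.4],[[0,0.04,0],[0,0,0],0],[[0,0.04,0],[0,0,0],0.3]]'
python3 - <<'E'
from fit import *
p,W=cloud("scene"); cv2.imwrite("scene5.png",p); np.save("scene5.npy",W)
cv2.imwrite("pics/s5.png",cv2.resize(p[110:260,170:400],(798,520),interpolation=cv2.INTER_CUBIC))
E
```

```text
clock: 25.9
tool_pos: [0.5849, -0.2102, 0.1651]
orientation: [180.0, -0.0, -103.2]
force: [-0.4, 0.3, 0.3]
opening: 0.0257
gripper_force: 0.0
clock: 27.1
tool_pos: [0.4746, 0.0784, 0.2456]
orientation: [-180.0, 0.0, -103.1]
force: [1.0, -1.1, -0.4]
opening: 0.0371
gripper_force: 0.0
```

View pics/s5.png

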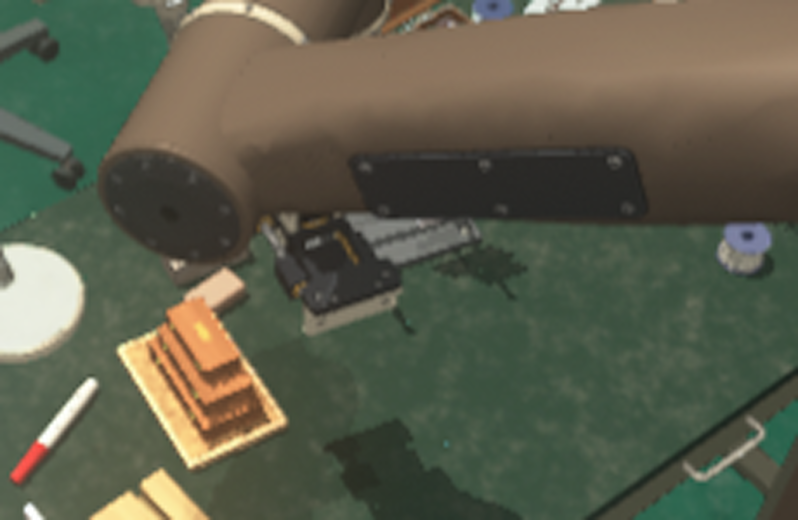

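```bash
python3 -m crank '[[[-0.0008,0.023,0],[0,0,8.5],0.3],[[-0.0008,0.023,0],[0,0,8.5],0.3],[[-0.0008,0.023,0],[0,0,8.5],0.3],[[-0.0008,0.023,0],[0,0,8.5],0.3],[[-0.0008,0.023,0],[0,0,8.5],0.3],[[-0.0008,0.023,0],[0,0,8.5],0.3],[[-0.0008,0.023,0],[0,0,8.5],0.3],[[-0.0008,0.023,0],[0,0,8.5],0.3],[[-0.0008,0.023,0],[0,0,8.5],0.3],[[-0.0008,0.023,0],[0,0,8.5],0.3],[[-0.0008,0.023,0],[0,0,8.5],0.3],[[-0.0008,0.023,0],[0,0,8.5],0.3]]'; python3 -m crank '[[[0,0,0],[0,0,5],0.3],[[0,0,-0.04],[0,0,0],0.3],[[0,0,-0.02],[0,0,0],0.3],[[0,0,0],[0,0,0],0.3],[[0,0,0],[0,0,0],0.3]]'; python3 - <<'E'
from fit import *
W=cloud("top")[1]
q=(W[...,2]>.11)&(W[...,2]<.17)&(W[...,0]>.5)&(W[...,0]<.68)&(W[...,1]<-.15)&(W[...,1]>-.29)
ex=np.array([.974,-.226]); ey=np.array([.226,.974]); tip=np.array((.5427,-.2035))
P=W[q]; print(len(P)); s=(P[:,:2]-tip)@ex; t=(P[:,:2]-tip)@ey
b=abs(t)>.012; print("tab s",np.percentile(s[b],[5,50,95]),"t",t[b].min(),t[b].max(), "z",np.percentile(P[b,2],[5,50,95]), "maxz",np.sort(W[q][:,2])[-5:])
P=W[(W[...,2]>.167)&(W[...,2]<.215)&(W[...,0]>.5)&(W[...,0]<.68)&(W[...,1]<-.15)&(W[...,1]>-.29)]
print("upper",len(P),P.mean(0),((P[:,:2]-tip)@ex).mean(),(( P[:,:2]-tip)@ey).mean(),cv2.minAreaRect((P[:,:2]*1000).astype(np.float32)))
E
```

```text
clock: 28.35
tool_pos: [0.4652, 0.3537, 0.2453]
orientation: [-180.0, -0.0, -0.8]
force: [0.2, -0.1, 0.5]
opening: 0.0571
gripper_force: 0.0
clock: 28.85
tool_pos: [0.4656, 0.3529, 0.1858]
orientation: [180.0, -0.0, 3.9]
force: [0.4, 0.8, -1.1]
opening: 0.0567
gripper_force: 0.0
132
tab s [0.04025245 0.04500806 0.10191813] t -0.03729785421902854 0.06800973583710768 z [0.11037926 0.1203446  0.15464064] maxz [0.16363596 0.16389119 0.16404917 0.16624213 0.16789903]
upper 50 [ 0.58488602 -0.21456646  0.19393396] 0.04359020525555667 -0.0012446925516738936 ((585.2276611328125, -215.51519775390625), (50.24616622924805, 8.692011833190918), 77.16900634765625)
```

Plate 2 hangs 44 mm in from the right hook's tip, upright and square. Now grasping plate 1.

```bash
python3 -m crank '[[[0,0.001,-0.025],[0,0,0],0.3],[[0,0,0],[0,0,0],0.3],[[0,0,-0.02],[0,0,0],0.3],[[0,0,-0.02],[0,0,0],0.3],[[0,0,0],[0,0,0],0.3]]'; python3 -m crank '[[[0,0,0],[0,0,0],-0.2],[[0,0,0],[0,0,0],-0.6],[[0,0,0],[0,0,0],-1],[[0,0,0],[0,0,0],-1],[[0,0,0],[0,0,0],-1],[[0,0,0],[0,0,0],-1],[[0,0,0],[0,0,0],-1],[[0,0,0],[0,0,0],-1]]'
```

```text
clock: 29.4
tool_pos: [0.4647, 0.353, 0.1195]
orientation: [179.9, 0.1, 3.8]
force: [0.2, 0.3, 0.6]
opening: 0.0564
gripper_force: 0.0
clock: 30.2
tool_pos: [0.4654, 0.3552, 0.1204]
orientation: [-179.9, -0.0, 3.8]
force: [-2.2, 3.5, -2.1]
opening: 0.008
gripper_force: 29.9
```

```bash
python3 -m crank '[[[0,0,0.04],[0,0,0],-1],[[0,0,0.04],[0,0,0],-1],[[0,0,0.04],[0,0,0],-1],[[0,0,0],[0,0,0],-1],[[0,-0.03,0],[0,0,-8],-1],[[0,-0.03,0],[0,0,-8],-1],[[0,-0.03,0],[0,0,-8],-1],[[0,-0.03,0],[0,0,-8],-1],[[0,-0.03,0],[0,0,-8],-1],[[0,-0.03,0],[0,0,-8],-1],[[0,-0.03,0],[0,0,-8],-1],[[0,-0.03,0],[0,0,-8],-1]]'; python3 -m crank '[[[0.005,-0.03,0],[0,0,-8],-1],[[0.005,-0.03,0],[0,0,-8],-1],[[0.005,-0.03,0],[0,0,-8],-1],[[0.005,-0.03,0],[0,0,-8],-1],[[0,-0.03,0],[0,0,-8],-1],[[0,-0.028,0],[0,0,-3],-1],[[0,0,0],[0,0,0],-1],[[0,0,0],[0,0,0],-1]]';python3 - <<'E'
from fit import *
ex=np.array([.974,-.226]); ey=np.array([.226,.974]); 
from plant import ctrl
o=ctrl.get_obs(); c=o["tool_pos"][:2]; cs,ct=c@ex,c@ey; print(o["tool_pos"])
for n in("scene","top"):
    p,W=cloud(n); s=W[...,:2]@ex; t=W[...,:2]@ey; z=W[...,2]
    b=(abs(s-cs)<.012)&(abs(t-ct)<.06)&(z>.132)&(z<.195)
    if b.sum(): print(n,"body t",b.sum(),np.percentile(t[b]-ct,[2,98]),"s",np.median(s[b]-cs))
    ts,tt=np.array((.572,-.087))@ex,np.array((.572,-.087))@ey
    h=(s>ts-.02)&(s<ts+.09)&(abs(t-tt)<.02)&(z>.14)&(z<.175)
    print(n,h.sum(),"t",np.percentile(t[h]-ct,[5,50,95]),"s",np.percentile(s[h]-cs,[1,99]))
    if n=="scene": cv2.imwrite("pics/s6.png",cv2.resize(p[110:260,170:400],(798,520),interpolation=cv2.INTER_CUBIC))
E
```

```text
clock: 31.4
tool_pos: [0.4647, 0.1123, 0.2398]
orientation: [179.9, -0.0, -60.5]
force: [0.1, -0.3, -1.4]
opening: 0.008
gripper_force: 30.0
clock: 32.2
tool_pos: [0.4848, -0.0649, 0.2397]
orientation: [180.0, -0.0, -103.2]
force: [0.2, -0.5, -1.3]
opening: 0.0078
gripper_force: 30.0
[ 0.48484508 -0.06485426  0.23974694]
scene body t 252 [-0.0339243   0.03962764] s -0.005058409679964376
scene 52 t [-0.00317532  0.00168887  0.00447809] s [0.0858601 0.1792752]
top 37 t [-0.00574464 -0.00198381  0.00119234] s [0.12152109 0.1763446 ]
```

View pics/s6.png

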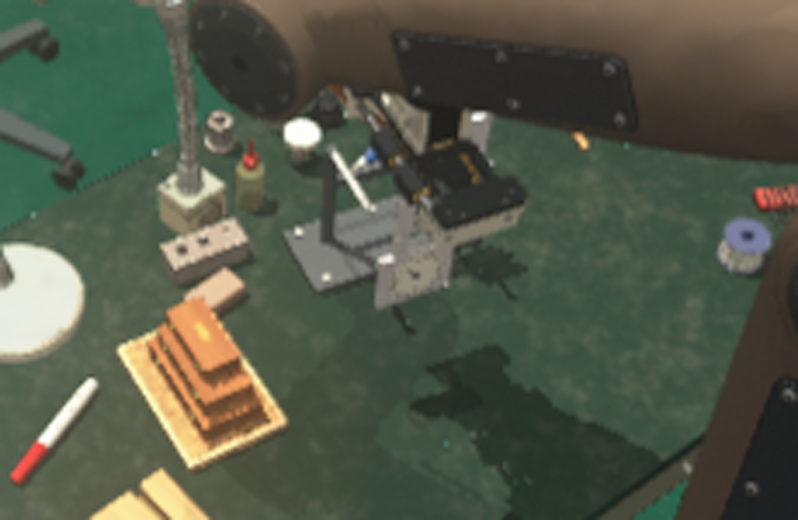

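Plate 1's dial is outward (415,275). Lowering and threading it onto the left hook.

```bash
python3 -m crank '[[[-0.0007,-0.003,-0.02],[0,0,0],-1],[[0,0,-0.02],[0,0,0],-1],[[0,0,-0.0165],[0,0,0],-1],[[0,0,0],[0,0,0],-1],[[0.0195,-0.0045,0],[0,0,0],-1],[[0,0,0],[0,0,0],-1],[[0,0,0],[0,0,0],-1]]'
```

```text
clock: 33.0
tool_pos: [0.5045, -0.0712, 0.1843]
orientation: [-180.0, 0.0, -103.1]
force: [-0.9, -0.0, 0.0]
opening: 0.008
gripper_force: 30.0
```

```bash
python3 -m crank '[[[0.0195,-0.0045,0],[0,0,0],-1],[[0.0195,-0.0045,0],[0,0,0],-1],[[0.0195,-0.0045,0],[0,0,0],-1],[[0.0195,-0.0045,0],[0,0,0],-1],[[0,0,0],[0,0,0],-1]]'; python3 -m crank '[[[0.016,-0.0037,0],[0,0,0],-1],[[0.016,-0.0037,0],[0,0,0],-1],[[0,0,0],[0,0,0],-1],[[0,0,-0.006],[0,0,0],-1],[[0,0,-0.006],[0,0,0],-1],[[0,0,0],[0,0,0],-1],[[0,0,0],[0,0,0],-1]]'
```

```text
clock: 33.5
tool_pos: [0.5837, -0.0897, 0.1839]
orientation: [-180.0, -0.0, -103.1]
force: [-0.4, 0.1, -1.3]
opening: 0.0078
gripper_force: 30.0
clock: 34.2
tool_pos: [0.6135, -0.097, 0.1717]
orientation: [180.0, -0.0, -103.1]
force: [-0.1, -0.3, -1.0]
opening: 0.0078
gripper_force: 30.0
```

```bash
python3 -m crank '[[[0,0,-0.002],[0,0,0],-1],[[0,0,-0.002],[0,0,0],-1],[[0,0,0],[0,0,0],-1]]'; python3 -m crank '[[[0,0,-0.0015],[0,0,0],-1],[[0,0,0],[0,0,0],-1],[[0,0,0],[0,0,0],-1]]'
```

```text
clock: 34.5
tool_pos: [0.6139, -0.0971, 0.1675]
orientation: [180.0, -0.0, -103.2]
force: [0.2, 0.0, -1.0]
opening: 0.0077
gripper_force: 30.0
clock: 34.8
tool_pos: [0.6141, -0.0971, 0.1663]
orientation: [-180.0, 0.0, -103.1]
force: [0.1, -0.1, -0.6]
opening: 0.0076
gripper_force: 30.0
```

```bash
python3 -m crank '[[[0,0,-0.001],[0,0,0],-1],[[0,0,0],[0,0,0],-1]]'; python3 -m crank '[[[0,0,-0.001],[0,0,0],-1],[[0,0,0],[0,0,0],-1]]'
```

```text
clock: 35.0
tool_pos: [0.6142, -0.0972, 0.1661]
orientation: [-180.0, -0.0, -103.1]
force: [-1.5, 0.7, 5.0]
opening: 0.0078
gripper_force: 30.0
clock: 35.2
tool_pos: [0.6143, -0.0972, 0.1659]
orientation: [-179.9, -0.0, -103.1]
force: [-3.6, 2.4, 10.1]
opening: 0.0077
gripper_force: 30.0
```

Resting on the hook. Releasing and withdrawing well clear, out toward the front right.

```bash
python3 -m crank '[[[0,0,0.001],[0,0,0],-0.8],[[0,0,0],[0,0,0],-0.6],[[0,0,0],[0,0,0],-0.4],[[0,0,0],[0,0,0],-0.4],[[0,0,0],[0,0,0],-0.4],[[0,0,0],[0,0,0],-0.4]]'; python3 -m crank '[[[0,0,0.02],[0,0,0],-0.4],[[0,0,0.03],[0,0,0],-0.4],[[0,0,0.03],[0,0,0],-0.4],[[-0.03,0.007,0.02],[0,0,0],-0.4],[[-0.04,0.01,0],[0,0,0],-0.4],[[-0.04,0,0],[0,0,0],-0.4],[[-0.03,-0.03,0],[0,0,0],-0.4],[[0,-0.04,0],[0,0,0],-0.4],[[0,-0.04,0],[0,0,0],-0.4],[[0,-0.04,0],[0,0,0],-0.4],[[-0.01,-0.04,0],[0,0,0],0],[[-0.01,-0.04,0],[0,0,0],0.3]]'; python3 -m crank '[[[-0.02,-0.04,0],[0,0,0],-0.4],[[-0.02,-0.04,0],[0,0,0],-0.4],[[-0.02,-0.04,0],[0,0,0],-0.4],[[-0.02,-0.04,0],[0,0,0],-0.4],[[-0.02,-0.04,0],[0,0,0],-0.4],[[-0.02,-0.04,0],[0,0,0],-0.4],[[-0.02,-0.04,0],[0,0,0],-0.4],[[-0.02,-0.04,0],[0,0,0],-0.4],[[0,0,0],[0,0,0],-0.4],[[0,0,0],[0,0,0],-0.4]]'
python3 - <<'E'
from fit import *
p,W=cloud("scene"); q,V=cloud("top")
print(case(p,W,(.593,.105),.09,.08),case(q,V,(.593,.105),.09,.08))
for t in((.5427,-.2035),(.571,-.087)):
    c=np.array(t)+.045*np.array([.974,-.226])
    P=V[(V[...,2]>.167)&(V[...,2]<.215)&(np.hypot(V[...,0]-c[0],V[...,1]-c[1])<.045)]
    print(len(P),P.mean(0),cv2.minAreaRect((P[:,:2]*1000).astype(np.float32)))
a=cv2.resize(p[110:260,170:400],(700,456),interpolation=cv2.INTER_CUBIC)
cv2.imwrite("pics/fin.png",a)
b=q[100:280,60:450]; cv2.imwrite("pics/fint.png",cv2.resize(b,(780,360)))
E
```

```text
clock: 35.8
tool_pos: [0.6141, -0.0971, 0.1651]
orientation: [180.0, -0.0, -103.1]
force: [0.4, 0.4, -0.1]
opening: 0.0261
gripper_force: 0.0
clock: 37.0
tool_pos: [0.4537, -0.3117, 0.2653]
orientation: [-180.0, 0.0, -103.1]
force: [1.0, 0.0, -0.1]
opening: 0.0373
gripper_force: 0.0
clock: 38.0
tool_pos: [0.293, -0.6308, 0.2641]
orientation: [179.9, 0.1, -103.3]
force: [0.1, -0.0, -0.4]
opening: 0.0262
gripper_force: 0.0
(226, array([590.6, 108.9,  89.5]), array([87.3, 41.9]), -8.1, array([587.9, 108.9,  89.5])) (81, array([591.4,  99.6,  89.4]), array([81.5, 30. ]), -8.7, array([584.2,  94.7,  89.4]))
49 [ 0.58485957 -0.21498908  0.1943348 ] ((585.8845825195312, -215.1907196044922), (49.813602447509766, 8.823615074157715), 77.1063232421875)
48 [ 0.61499408 -0.09666245  0.19385721] ((616.2649536132812, -97.5205307006836), (49.43364715576172, 8.881247520446777), 77.72388458251953)
```

View pics/fin.png

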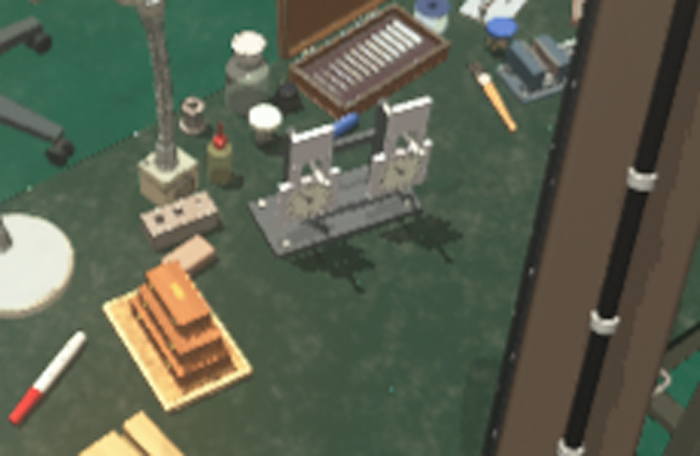

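View pics/fint.png

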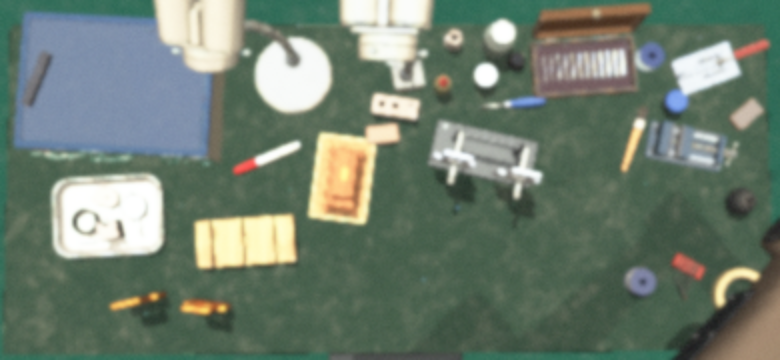

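The final pictures show both plates hanging on their hooks, dials outward. The three cases are stacked on the board, the bottle at (218,155) stands, and no fourth case is on the bench. Handing in.

```bash
python3 -c "from plant import close_job; print(close_job())"
```

```text
the job is handed in; nothing more can be done
None
```

I handed in the job with the three wooden cases stacked on the board (largest about 7 mm off centre, limit 18 mm), both dial plates hung dial-outward on their own hooks, and the bottle standing; no pass or fail was returned.

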